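# Gauge the stem well of a moulding flask and sort the flask

## Task

Check the stem well of the moulding flask that stands in the black holder ring: take the depth gauge from its wooden block and slide its rod down into the well until the collar sits on the stone and the rod has bottomed, then press it home with about 10 N, never more than 20 N, for the stone chips. Put the gauge back in its block without disturbing the depth it now shows, then set the flask down gently and upright in the blue tray if the well is 34 mm deep or more, in the red tray if it is shallower. Leave the other flasks, the bottle and the jar where they are.

Things in the scene. Friction and masses are not known exactly. Their poses are not given: they have to be found in the camera images.
- flask_a: one of four moulding flasks that look alike: round brass shell 51 mm across, 56 mm tall, filled level with white stone, 0.3 to 0.5 kg. Origin: centre of its underside. Two brass lugs (12 mm, centred 46 mm up) stand out along its x axis to 33 mm from the centre; grip it along y. In the middle of its top is a blind flat-bottomed well 11 mm across, its depth (20 to 50 mm) unknown and different in each flask.
- flask_b: one of four moulding flasks that look alike: round brass shell 51 mm across, 56 mm tall, filled level with white stone, 0.3 to 0.5 kg. Origin: centre of its underside. Two brass lugs (12 mm, centred 46 mm up) stand out along its x axis to 33 mm from the centre; grip it along y. In the middle of its top is a blind flat-bottomed well 11 mm across, its depth (20 to 50 mm) unknown and different in each flask.
- flask_c: one of four moulding flasks that look alike: round brass shell 51 mm across, 56 mm tall, filled level with white stone, 0.3 to 0.5 kg. Origin: centre of its underside. Two brass lugs (12 mm, centred 46 mm up) stand out along its x axis to 33 mm from the centre; grip it along y. In the middle of its top is a blind flat-bottomed well 11 mm across, its depth (20 to 50 mm) unknown and different in each flask.
- flask_d: one of four moulding flasks that look alike: round brass shell 51 mm across, 56 mm tall, filled level with white stone, 0.3 to 0.5 kg. Origin: centre of its underside. Two brass lugs (12 mm, centred 46 mm up) stand out along its x axis to 33 mm from the centre; grip it along y. In the middle of its top is a blind flat-bottomed well 11 mm across, its depth (20 to 50 mm) unknown and different in each flask.
- holder: black holder ring fixed to the bench: 74 mm outside, 58 mm inside, 10 mm high, origin at its centre on the bench. The flask to gauge, whichever of the four it is this time, stands in it on the bench, loosely (some 3 mm of play all round).
- block: wooden gauge block fixed to the bench, 60 x 60 x 62 mm, origin at the centre of its underside. The short burs in its corners rise 21 mm above its top and do not hinder.
- block_hole0 (a point): centre of the mouth of the block's hole, in its top face 62 mm above the bench: hole 12 mm across, 56 mm deep. The gauge hangs in it with the collar lying on the block's top.
- gauge: the depth gauge's brass collar, a disc 28 mm across and 10 mm thick; origin at the centre of its underside, z up along the rod. The rod slides through it stiffly (about 3 N) and stays where it is left; the whole gauge weighs 90 g. Loose.
- rod (a joint): reading of the gauge: how far the rod stands out below the collar's underside, in m (0 to 0.060). It grows as the rod is pushed down through a collar that is held up; 0.012 to 0.020 at the start, which is less than the depth of any well.
- rod_tip (a point): round lower tip of the gauge's rod (steel, 8 mm across, dark rings every 10 mm). The rod is 75 mm from tip to handle.
- handle (a point): middle of the gauge's black handle, 93 mm above the rod's tip: a cylinder 20 mm across and 36 mm tall on top of the rod (from 18 mm below to 18 mm above this point), fixed to the rod, to be gripped from above. Pushing or pulling it moves the rod.
- tray_blue: blue plastic work tray fixed to the bench, 200 (x) x 150 (y) x 30 mm outside, walls and floor 4 mm thick, origin at the centre of its underside. For flasks whose well is 34 mm deep or more.
- tray_red: red plastic work tray fixed to the bench, 200 (x) x 150 (y) x 30 mm outside, walls and floor 4 mm thick, origin at the centre of its underside. For flasks whose well is shallower than 34 mm.
- bottle: amber bottle, 56 mm across, 120 mm tall, origin under its centre; to be left alone.
- jar: white jar, 56 mm across, 50 mm tall, origin under its centre; to be left alone.
There are look-alikes about, which are no part of the job. There is more than one size of the gauge; the job needs the smaller.

How it is judged (in metres and radians):
On the way:
1. The rod is pressed onto the bottom of the well of the flask in the holder ring with more than 6 N, the collar down on the stone (within 2 mm), for 0.2 s (((horizontal distance between flask_a and holder below 0.012 m and horizontal distance between rod_tip and flask_a below 0.006 m and z of rod_tip in the frame of flask_a below 0.036 m and z of gauge in the frame of flask_a between 0.054 and 0.058 m and contact force between gauge and flask_a above 6 N) or (horizontal distance between flask_b and holder below 0.012 m and horizontal distance between rod_tip and flask_b below 0.006 m and z of rod_tip in the frame of flask_b below 0.036 m and z of gauge in the frame of flask_b between 0.054 and 0.058 m and contact force between gauge and flask_b above 6 N) or (horizontal distance between flask_c and holder below 0.012 m and horizontal distance between rod_tip and flask_c below 0.006 m and z of rod_tip in the frame of flask_c below 0.036 m and z of gauge in the frame of flask_c between 0.054 and 0.058 m and contact force between gauge and flask_c above 6 N) or (horizontal distance between flask_d and holder below 0.012 m and horizontal distance between rod_tip and flask_d below 0.006 m and z of rod_tip in the frame of flask_d below 0.036 m and z of gauge in the frame of flask_d between 0.054 and 0.058 m and contact force between gauge and flask_d above 6 N))), for 0.2 s.
At the end, for the whole second after the job is handed in: The flask from the holder stands upright and still inside its tray (blue: gauge reads 37 to 48 mm, red: 22 to 33 mm; every well lies inside one of these), the holder is empty, and the gauge, its reading kept, hangs upright in its block with the collar on the block's top (within 3 mm) (((value of joint rod between 0.022 and 0.033 m and ((x of flask_a in the frame of tray_red between -0.075 and 0.075 m and y of flask_a in the frame of tray_red between -0.05 and 0.05 m and height (world z) of flask_a below 0.01 m and angle between flask_a's own z axis and vertical below 0.08 rad and linear speed of flask_a below 0.02 m/s) or (x of flask_b in the frame of tray_red between -0.075 and 0.075 m and y of flask_b in the frame of tray_red between -0.05 and 0.05 m and height (world z) of flask_b below 0.01 m and angle between flask_b's own z axis and vertical below 0.08 rad and linear speed of flask_b below 0.02 m/s) or (x of flask_c in the frame of tray_red between -0.075 and 0.075 m and y of flask_c in the frame of tray_red between -0.05 and 0.05 m and height (world z) of flask_c below 0.01 m and angle between flask_c's own z axis and vertical below 0.08 rad and linear speed of flask_c below 0.02 m/s) or (x of flask_d in the frame of tray_red between -0.075 and 0.075 m and y of flask_d in the frame of tray_red between -0.05 and 0.05 m and height (world z) of flask_d below 0.01 m and angle between flask_d's own z axis and vertical below 0.08 rad and linear speed of flask_d below 0.02 m/s))) or (value of joint rod between 0.037 and 0.048 m and ((x of flask_a in the frame of tray_blue between -0.075 and 0.075 m and y of flask_a in the frame of tray_blue between -0.05 and 0.05 m and height (world z) of flask_a below 0.01 m and angle between flask_a's own z axis and vertical below 0.08 rad and linear speed of flask_a below 0.02 m/s) or (x of flask_b in the frame of tray_blue between -0.075 and 0.075 m and y of flask_b in the frame of tray_blue between -0.05 and 0.05 m and height (world z) of flask_b below 0.01 m and angle between flask_b's own z axis and vertical below 0.08 rad and linear speed of flask_b below 0.02 m/s) or (x of flask_c in the frame of tray_blue between -0.075 and 0.075 m and y of flask_c in the frame of tray_blue between -0.05 and 0.05 m and height (world z) of flask_c below 0.01 m and angle between flask_c's own z axis and vertical below 0.08 rad and linear speed of flask_c below 0.02 m/s) or (x of flask_d in the frame of tray_blue between -0.075 and 0.075 m and y of flask_d in the frame of tray_blue between -0.05 and 0.05 m and height (world z) of flask_d below 0.01 m and angle between flask_d's own z axis and vertical below 0.08 rad and linear speed of flask_d below 0.02 m/s)))) and horizontal distance between each of flask_a, flask_b, flask_c, flask_d and holder above 0.05 m and horizontal distance between gauge and block_hole0 below 0.006 m and z of gauge in the frame of block_hole0 between -0.003 and 0.003 m and angle between gauge's own z axis and vertical below 0.12 rad); the robot touches nothing.
It fails at once if The gauge pressed on a flask with more than 20 N (contact force between gauge and flask_a above 20 N or contact force between gauge and flask_b above 20 N or contact force between gauge and flask_c above 20 N or contact force between gauge and flask_d above 20 N).
It fails at once if A flask was dropped (fell freely by more than about 7 mm), rammed into a tray (more than 120 N) or tipped by more than 30 degrees ((contact force between the fingers and flask_a below 0.05 N and linear speed of flask_a above 0.36 m/s) or (contact force between the fingers and flask_b below 0.05 N and linear speed of flask_b above 0.36 m/s) or (contact force between the fingers and flask_c below 0.05 N and linear speed of flask_c above 0.36 m/s) or (contact force between the fingers and flask_d below 0.05 N and linear speed of flask_d above 0.36 m/s) or contact force between any of flask_a, flask_b, flask_c, flask_d and tray_blue above 120 N or contact force between any of flask_a, flask_b, flask_c, flask_d and tray_red above 120 N or angle between any of flask_a, flask_b, flask_c, flask_d's own z axis and vertical above 0.52 rad).
It fails at once if More than one flask was moved from its place (by more than 20 mm) (distance of each of flask_a, flask_b from where it was at the start of the episode above 0.02 m or distance of each of flask_a, flask_c from where it was at the start of the episode above 0.02 m or distance of each of flask_a, flask_d from where it was at the start of the episode above 0.02 m or distance of each of flask_b, flask_c from where it was at the start of the episode above 0.02 m or distance of each of flask_b, flask_d from where it was at the start of the episode above 0.02 m or distance of each of flask_c, flask_d from where it was at the start of the episode above 0.02 m).
It fails at once if The gauge's setting was knocked away from the flask after gauging (horizontal distance between gauge and holder above 0.04 m and value of joint rod above 0.0225 m and (velocity of joint rod above 0.03 m/s or velocity of joint rod below -0.03 m/s)).
It fails at once if The bottle or the jar was moved more than 20 mm (distance of any of bottle, jar from where it was at the start of the episode above 0.02 m).
It also fails if it takes over 69 s, if anything falls off the work surface, if the arm or the gripper's body presses on something with over 40 N, if the wrist force passes 120 N, or if a joint passes its speed limit or range.

## Robot

A 6-joint arm with a two-finger parallel gripper is mounted at the origin on the work surface. World frame = base frame: x ahead of the robot, y to its left, z up, the work surface at z = 0. Lengths are in mm, angles in rad, forces in N, time in s.
With the tool pointing down it reaches from about 275 to 825 mm from the base axis. Payload 4.9 kg.
Tool frame: the origin (TCP) lies at the very end of the fingers, on their centre line; the grasp point (between the pads) lies 19 mm behind it; z points along the fingers, y is the direction in which the jaws open and shut (so a half turn about z gives the same grasp; the last joint's range is limited). The gripper opens to 85 mm and grips with 20 to 120 N. Pads are 22 mm wide; open, the fingers measure 114 mm over their backs; the gripper's body (76 mm by 85 mm) begins 54 mm behind the grasp point. The pads swing forward as they close: fully open they stand 13 mm farther back than shut.
Start: joints at [1.084, 0.326, -0.193, 1.052, 0, 1.437], TCP at [190.035, 516.145, 231.281] pointing down, gripper open.
Joint ranges: [-2.65, 2.65], [-0.97, 1.79], [-1.3, 1.35], [-1.93, 2.1], [-1.47, 1.37], [-3.14, 3.14]. Speed limits (rad/s): [2.57, 2.57, 3.14, 3.14, 3.14, 3.14].

## Interface

Orientations are given as [roll, pitch, yaw] about the fixed x, y, z axes, in that order (R = Rz(yaw) Ry(pitch) Rx(roll)).
In Python, from bench import bot, solve_ik, imaging gives the robot as it stands. Calls block until the motion is done:
- bot.move_ptp(position, orientation): joint-space move of the TCP to a pose.
- bot.movel(position, rot=None, max_speed=150, threshold=None): straight line of the TCP; rot=None keeps the orientation; max_speed is the mean speed in mm/s. With threshold (N) it stops when the force on the tool has changed by that much, and returns True; else False.
- bot.move_j(angles): joint-space move.
- bot.grip(opening, effort=None): opening from 0.0 (shut) to 1.0 (fully open); effort is the grip in N (None keeps the last); returns when the fingers have stopped.
- bot.dwell(seconds).
- solve_ik(position, orientation): joint angles nearest the present ones, or None.
- bot.get_state(): the state.
- imaging.capture(name): name is "side" or "top" or "wrist"; returns the picture (400x640x3 uint8, blue, green, red); there is no depth.
- imaging.camera_model(name): a dict with "K" (3x3 intrinsics, pixels), "k1" (the pictures are not rectified: a ray, as slopes to the right and down, at radius r is drawn at 1 + k1 r^2 times it, then the intrinsics apply), "position" and "rotation" of the camera in the world. Camera axes: x right, y up, looking along -z (the intrinsics and any distortion apply to the point x, -y, -z); pixel columns grow to the right and rows downward; lengths in mm; the calibration is good to about 2 mm. A picture is of the moment at which its call begins: read the wrist's pose just before it. camera_model takes no time and is no camera call; for the wrist camera it gives the pose at the moment of the call.
A pose or a line that the arm cannot do raises bot.IKError and nothing moves.
- bot.sign_off(): hands the job in, once; it reports no verdict.
The state is a dict: "t": time; "qpos": joint angles; "joint_velocities": joint speeds; "effort": joint torques, N m; "tcp_pos": TCP position; "orientation": TCP orientation; "contact_force": force on the tool from outside, world axes, zero at the start; "wrist_torque": the same for the moment, N m; "opening": opening from 0.0 (shut) to 1.0 (fully open).
Only numpy, scipy, OpenCV 4.12 (cv2) and the standard library are available. Lean on these libraries where they do the work, as an engineer would, in place of code of your own. Each camera call takes 0.05 s, during which the arm holds its last target.

## Working session

There is one attempt and no reset: what is moved stays moved. The work goes in short steps, each a Python script; the robot and the scene stay as the last script left them, time stands still between calls to the robot, and variables do not carry over. Pictures are saved under pics/ and viewed, and the job is handed in when it is done.

```bash
ls; mkdir -p pics; python3 - <<'E'
from bench import bot, imaging
import cv2
for n in ("side","top","wrist"):
    m=imaging.camera_model(n); print(n,m)
    cv2.imwrite(f"pics/{n}0.png",imaging.capture(n))
s=bot.get_state(); print(s)
E
```

```text
pics
side {'K': array([[369.213073  ,   0.        , 317.12394483],
       [  0.        , 369.213073  , 199.80929028],
       [  0.        ,   0.        ,   1.        ]]), 'k1': -0.05078359954131341, 'position': array([418.29073341, 872.43238597, 607.29023016]), 'rotation': array([ 1.05873722,  0.01752054, -3.01474939])}
top {'K': array([[392.84720974,   0.        , 314.78303908],
       [  0.        , 392.84720974, 200.57345478],
       [  0.        ,   0.        ,   1.        ]]), 'k1': 0.009167391864772965, 'position': array([ 381.61231592,   15.41550252, 1254.04844865]), 'rotation': array([ 0.14472218, -0.02527982, -1.57154078])}
wrist {'K': array([[327.48381072,   0.        , 319.7110775 ],
       [  0.        , 327.48381072, 200.19705429],
       [  0.        ,   0.        ,   1.        ]]), 'k1': -0.0602222154305723, 'position': array([113.58576189, 543.0472935 , 372.35562528]), 'rotation': array([-0.31894088,  0.00169888,  1.21822405])}
{'t': 0.15, 'qpos': array([ 1.08378582e+00,  3.26775316e-01, -1.93374094e-01,  1.05199143e+00,
       -3.23268463e-06,  1.43661002e+00]), 'joint_velocities': array([-0.00058442, -0.00206512,  0.00484744, -0.00089601,  0.00035991,
        0.00016156]), 'effort': array([ 9.12262603e-04, -4.43703818e+01,  2.62664831e+01,  1.04769703e-02,
       -1.53809533e-04, -3.17329139e-06]), 'tcp_pos': array([189.82291476, 515.72547117, 230.67323631]), 'orientation': array([-3.14025979e+00, -1.76670651e-04,  2.78876834e+00]), 'contact_force': array([ 0.02789051,  0.73652946, -0.60888585]), 'wrist_torque': array([ 0.00371386, -0.01912678, -0.00880012]), 'opening': 1.0013233713659517}
```

View pics/side0.png

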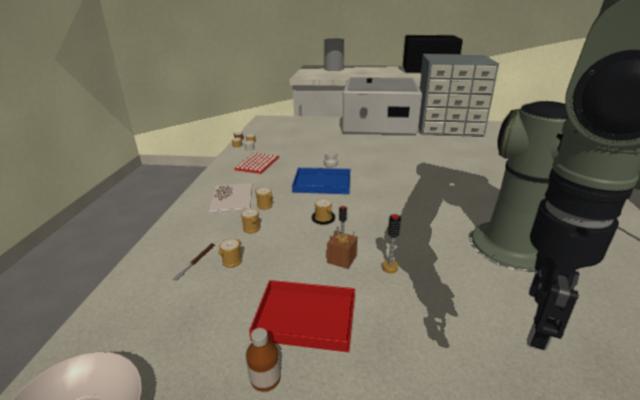

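View pics/top0.png

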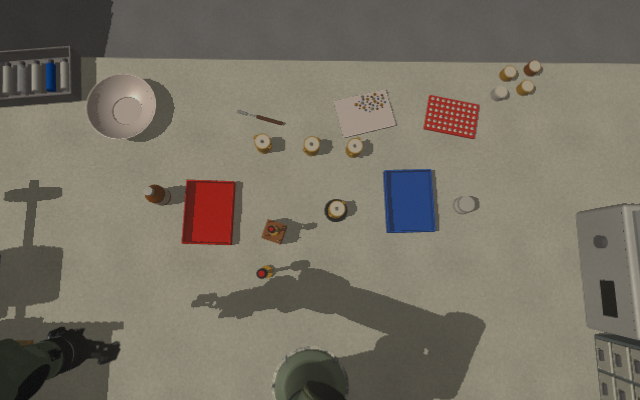

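View pics/wrist0.png

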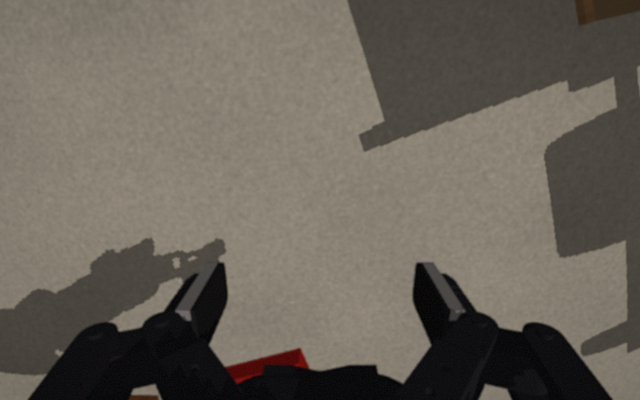

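```bash
cat > h.py <<'E'
import numpy as np, cv2
from bench import bot, imaging, solve_ik
from scipy.spatial.transform import Rotation as Ro
from scipy.optimize import least_squares
def ray(m,u,v):
    K=m['K']; d=np.array([(u-K[0,2])/K[0,0],(v-K[1,2])/K[1,1]]); s=d.copy()
    for _ in range(20): s=d/(1+m['k1']*(s@s))
    R=Ro.from_euler('xyz',m['rotation']).as_matrix()
    return R@np.array([s[0],-s[1],-1.])
def plane(m,u,v,z):
    r=ray(m,u,v); p=np.array(m['position']); return p+r*(z-p[2])/r[2]
def proj(m,P):
    R=Ro.from_euler('xyz',m['rotation']).as_matrix(); c=R.T@(np.array(P,float)-m['position'])
    s=np.array([c[0],-c[1]])/-c[2]; s=s*(1+m['k1']*(s@s)); K=m['K']
    return np.array([K[0,0]*s[0]+K[0,2],K[1,1]*s[1]+K[1,2]])
def tri(obs):
    A=np.zeros((3,3));b=np.zeros(3)
    for m,u,v in obs:
        r=ray(m,u,v); r/=np.linalg.norm(r); M=np.eye(3)-np.outer(r,r); A+=M; b+=M@m['position']
    return np.linalg.solve(A,b)
def crop(img,x0,y0,x1,y1,f,name):
    cv2.imwrite(name,cv2.resize(img[y0:y1,x0:x1],None,fx=f,fy=f,interpolation=cv2.INTER_CUBIC))
E
python3 - <<'E'
from h import *
a=cv2.imread('pics/top0.png'); b=cv2.imread('pics/side0.png')
crop(a,230,170,370,300,5,'pics/topc.png'); crop(b,290,170,420,290,6,'pics/sidec.png')
T=imaging.camera_model('top')
for n,u,v,z in [('hold flask',336,208,56),('block',274,230,62),('red',209,212,0),('blue',411,201,0),('fA',262,142,56),('fB',312,144,56),('fC',354,146,56),('bottle',155,194,110),('jar',465,204,50),('big',265,271,100),('base',310,385,0)]: print(n,plane(T,u,v,z))
E
```

```text
hold flask [533.33809152 -80.32835106  56.        ]
block [465.03039405 108.65723529  62.        ]
red [526.5931658  321.08602838   0.        ]
blue [ 563.93277852 -328.75023217    0.        ]
fA [741.57565262 150.60073121  56.        ]
fB [736.18520268  -6.37824704  56.        ]
fC [ 730.5522519  -138.86356693   56.        ]
bottle [566.38136502 452.47311316 110.        ]
jar [ 547.69741349 -484.07687036   50.        ]
big [344.18125061 129.8673914  100.        ]
base [ 2.68344341 -1.59177902  0.        ]
```

View pics/topc.png

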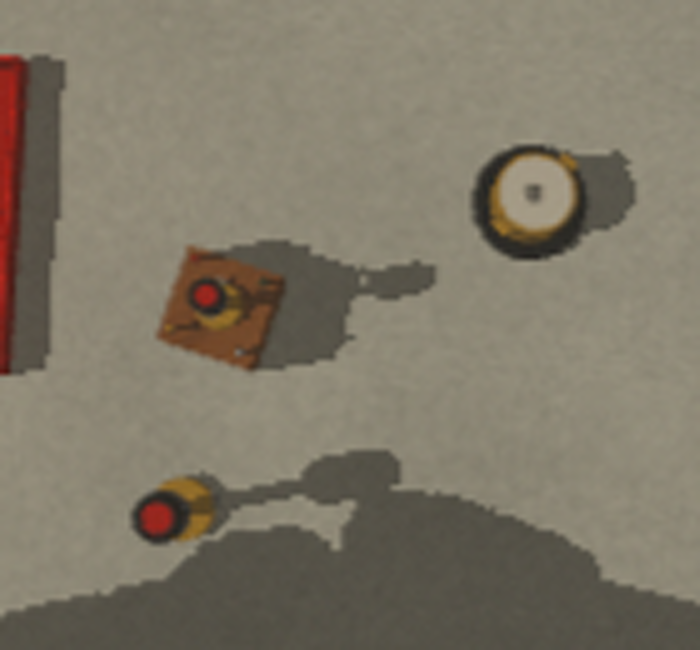

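View pics/sidec.png

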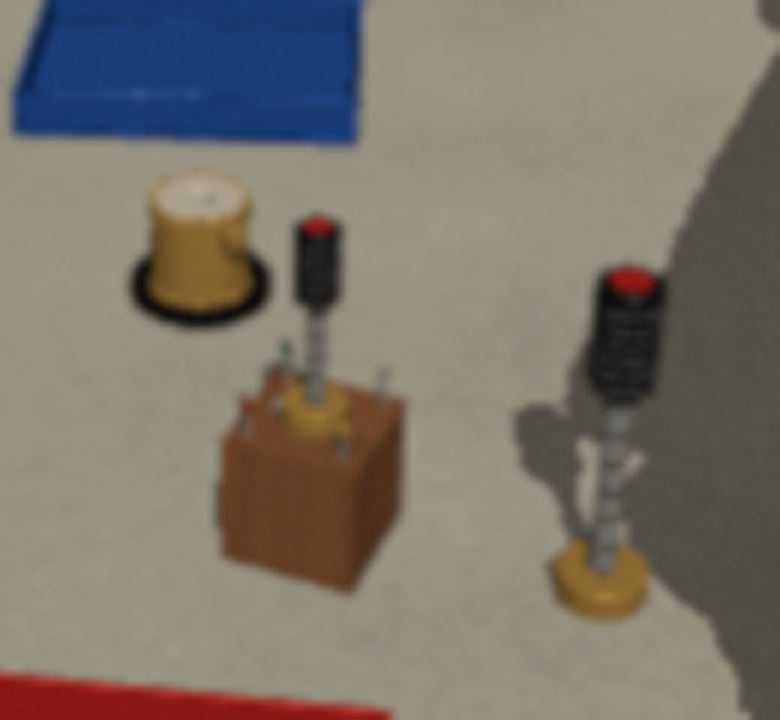

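Candidates: the gauge in the block (top px 271,229, smaller handle), and the big one standing on the bench (262,273). The flask in the black ring is at (336,208); the other flasks at (262,142), (312,144) and (354,146) are not part of the job. I choose the block gauge and the ring flask, and will check both in wrist close-ups.

```bash
cat >> h.py <<'E'
def shot(n,name):
    m=imaging.camera_model(n); im=imaging.capture(n); cv2.imwrite(name,im); return m,im
E
python3 - <<'E'
from h import *
import pickle
pi=np.pi
for yaw in np.arange(-3,3.2,0.5):
    print(round(yaw,2),[ (None if q is None else np.round(q,2)) for q in (solve_ik(p,[pi,0,yaw]) for p in ([463,107,260],[531,-80,260]))])
s=bot.get_state(); 
E
```

```text
-3.0 [array([ 0.07,  0.17, -0.33,  1.08,  0.  , -0.07]), array([-0.29,  0.28, -0.18,  1.11,  0.  , -0.43])]
-2.5 [array([ 0.07,  0.17, -0.33,  1.08,  0.  , -0.57]), array([-0.29,  0.28, -0.18,  1.11,  0.  , -0.93])]
-2.0 [array([ 0.07,  0.17, -0.33,  1.08,  0.  , -1.07]), array([-0.29,  0.28, -0.18,  1.11,  0.  , -1.43])]
-1.5 [array([ 0.07,  0.17, -0.33,  1.08,  0.  , -1.57]), array([-0.29,  0.28, -0.18,  1.11,  0.  , -1.93])]
-1.0 [array([ 0.07,  0.17, -0.33,  1.08,  0.  , -2.07]), array([-0.29,  0.28, -0.18,  1.11,  0.  , -2.43])]
-0.5 [array([ 0.07,  0.17, -0.33,  1.08,  0.  , -2.57]), array([-0.29,  0.28, -0.18,  1.11,  0.  , -2.93])]
0.0 [array([ 0.07,  0.17, -0.33,  1.08,  0.  , -3.07]), array([-0.29,  0.28, -0.18,  1.11,  0.  ,  2.85])]
0.5 [array([ 0.07,  0.17, -0.33,  1.08,  0.  ,  2.71]), array([-0.29,  0.28, -0.18,  1.11,  0.  ,  2.35])]
1.0 [array([ 0.07,  0.17, -0.33,  1.08,  0.  ,  2.21]), array([-0.29,  0.28, -0.18,  1.11,  0.  ,  1.85])]
1.5 [array([ 0.07,  0.17, -0.33,  1.08,  0.  ,  1.71]), array([-0.29,  0.28, -0.18,  1.11,  0.  ,  1.35])]
2.0 [array([ 0.07,  0.17, -0.33,  1.08,  0.  ,  1.21]), array([-0.29,  0.28, -0.18,  1.11,  0.  ,  0.85])]
2.5 [array([ 0.07,  0.17, -0.33,  1.08,  0.  ,  0.71]), array([-0.29,  0.28, -0.18,  1.11,  0.  ,  0.35])]
3.0 [array([ 0.07,  0.17, -0.33,  1.08,  0.  ,  0.21]), array([-0.29,  0.28, -0.18,  1.11,  0.  , -0.15])]
```

```bash
python3 - <<'E'
from h import *
import pickle
pi=np.pi; D={}
bot.move_ptp([531,-82,230],[pi,0,pi]); bot.dwell(0.3)
D['f']=shot('wrist','pics/wf.png')[0]; D['fs']=bot.get_state()
bot.move_ptp([463,107,300],[pi,0,pi]); bot.dwell(0.3)
D['b']=shot('wrist','pics/wb.png')[0]; D['bs']=bot.get_state()
pickle.dump(D,open('D.pkl','wb'))
print(D['fs']['tcp_pos'],D['bs']['tcp_pos'],D['bs']['t'],D['bs']['contact_force'])
print(D['b'])
E
```

```text
[531.05461275 -81.71030269 230.00529182] [463.20639599 106.25840139 299.56836847] 4.15 [-0.22199879  0.28954424 -0.95941778]
{'K': array([[327.48381072,   0.        , 319.7110775 ],
       [  0.        , 327.48381072, 200.19705429],
       [  0.        ,   0.        ,   1.        ]]), 'k1': -0.0602222154305723, 'position': array([382.11153295, 105.53296863, 441.28803751]), 'rotation': array([-3.18170405e-01,  3.28203627e-05,  1.56927549e+00])}
```

View pics/wf.png

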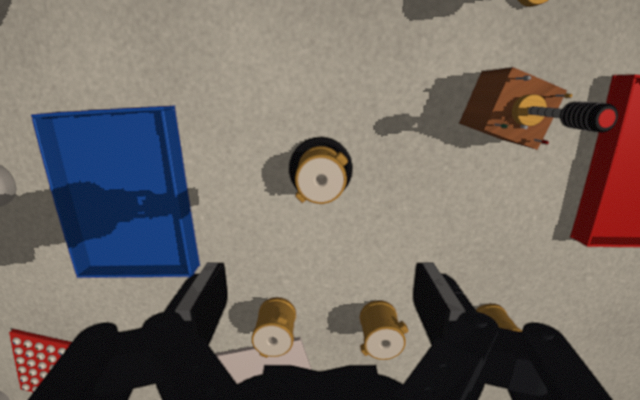

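View pics/wb.png

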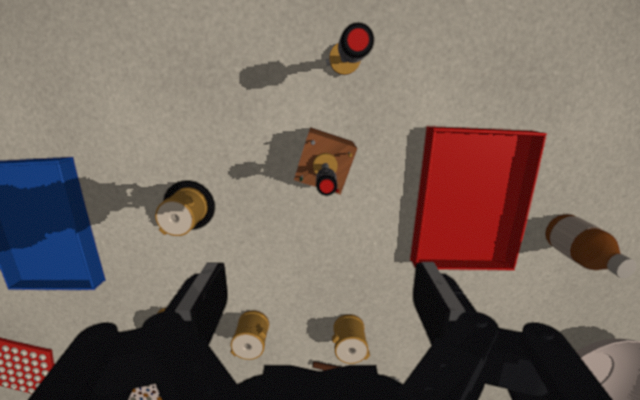

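```bash
python3 - <<'E'
from h import *
a=cv2.imread('pics/wf.png'); b=cv2.imread('pics/wb.png')
A=cv2.resize(a[130:215,275:370],None,fx=8,fy=8,interpolation=cv2.INTER_CUBIC)[:600]
cv2.imwrite('pics/wfc.png',A)
crop(b,285,120,365,200,7,'pics/wbc.png')
E
```

```text
(no output)
```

View pics/wfc.png

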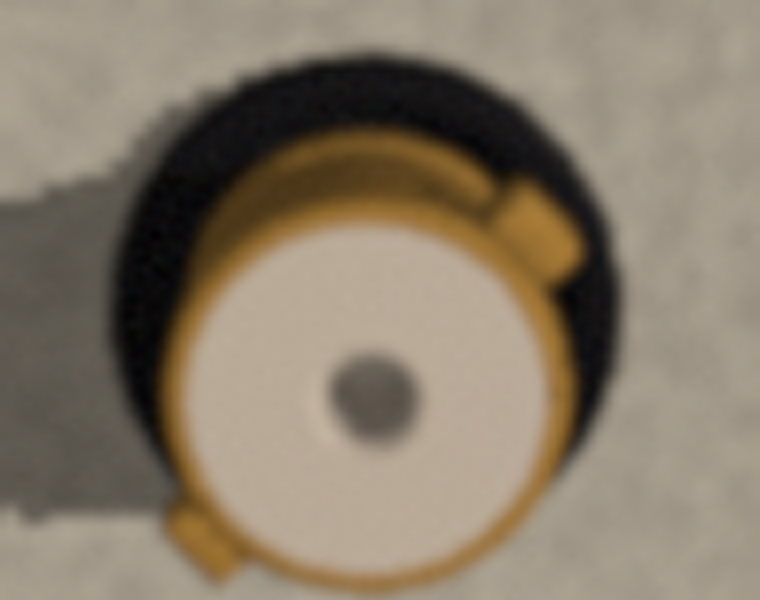

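View pics/wbc.png

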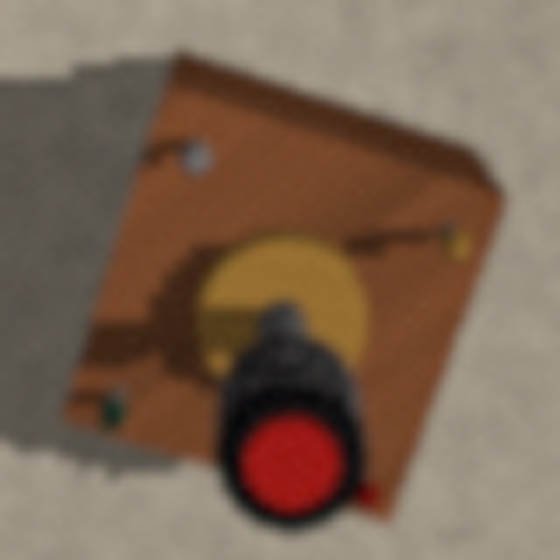

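```bash
python3 - <<'E'
from h import *
import pickle
D=pickle.load(open('D.pkl','rb')); f=D['f'];b=D['b']
c=lambda X,Y,s,x0,y0:((X+.5)/s-.5+x0,(Y+.5)/s-.5+y0)
F=lambda X,Y,z:plane(f,*c(X,Y,8,275,130),z)
B=lambda X,Y,z:plane(b,*c(X,Y,7,285,120),z)
print('well',F(374,398,56),'disc',F(369,397,56),'shell L R',F(162,394,56),F(578,394,56),F(370,592,56))
print('ring L/R/top',F(113,310,10),F(618,310,10),F(368,55,10))
l1=F(570,225,52);l2=F(192,550,52); print('lugs',l1,l2,np.degrees(np.arctan2(*(l1-l2)[[1,0]])),np.linalg.norm(l1-l2))
print('collar',B(282,318,72),B(196,315,72),B(368,315,72))
P=B(282,318,72)
for z in (150,155,160,165,170): print(z,B(291,462,z))
cs=[B(x,y,62) for x,y in ((180,90),(503,195),(390,520),(62,418))]; print(np.array(cs),np.mean(cs,0),[np.linalg.norm(cs[i]-cs[i-1]) for i in range(4)])
# cross-check top/side
T=imaging.camera_model('top');S=imaging.camera_model('side')
s=lambda X,Y,k,x0,y0:((X+.5)/k-.5+x0,(Y+.5)/k-.5+y0)
print('top well',plane(T,*s(534,193,5,230,170),56),'handle top',tri([(T,*s(207,296,5,230,170)),(S,*s(318,228,6,290,170))]))
print('big top',tri([(T,*s(157,520,5,230,170)),(S,*s(633,282,6,290,170))]))
print('side well',plane(S,*s(203,199,6,290,170),56))
for n,a,z in(('red',[(187,180),(236,181),(234,244),(182,243)],30),('blue',[(384,170),(434,169),(437,232),(388,233)],30)): print(n,np.mean([plane(T,*q,z) for q in a],0))
E
```

```text
well [532.23988871 -80.69264137  56.        ] disc [532.11214811 -81.31461276  56.        ] shell L R [ 531.74232416 -107.05087087   56.        ] [531.69560289 -55.32811447  56.        ] [557.73239425 -81.14006403  56.        ]
ring L/R/top [ 531.46199691 -117.28547785   10.        ] [531.39782953 -46.05491289  10.        ] [495.76073559 -81.37944569  10.        ]
lugs [511.21485644 -56.53176597  52.        ] [ 553.42462693 -103.97804934   52.        ] 131.6573409977871 63.50444496707133
collar [461.22847483 111.30532832  72.        ] [460.70603129  97.21215373  72.        ] [460.74277827 125.39818794  72.        ]
150 [463.84578757 111.3358358  150.        ]
155 [462.44280763 111.23622877 155.        ]
160 [461.03982769 111.13662174 160.        ]
165 [459.63684775 111.03701472 165.        ]
170 [458.23386781 110.93740769 170.        ]
[[425.3639128   94.66818721  62.        ]
 [442.6241635  148.03930341  62.        ]
 [498.98153004 130.27877111  62.        ]
 [480.67635568  73.96248145  62.        ]] [461.9114905  111.73718579  62.        ] [np.float64(59.06092268626201), np.float64(56.09271163994667), np.float64(59.08967143232662), np.float64(59.21658458030292)]
top well [532.7206617 -81.556416   56.       ] handle top [461.87474157 109.65402605 156.51071147]
big top [339.02633024 135.27416654 154.48273407]
side well [530.86392544 -83.36991645  56.        ]
red [524.28807358 311.26930258  30.        ]
blue [ 560.74678019 -319.7893819    30.        ]
```

```bash
python3 - <<'E'
from h import *
pi=np.pi
bot.movel([461.6,111.3,170],max_speed=200); print(bot.get_state()['tcp_pos'])
bot.movel([461.6,111.3,121],max_speed=80); bot.dwell(.2); s=bot.get_state(); print(s['tcp_pos'],s['orientation'],s['contact_force'])
shot('wrist','pics/w1.png'); shot('side','pics/s1.png')
E
python3 - <<'E'
import cv2,numpy as np
a=cv2.imread('pics/w1.png'); b=cv2.imread('pics/s1.png')
A=cv2.resize(a[120:400,180:460],(600,600)); cv2.imwrite('pics/w1c.png',A)
cv2.imwrite('pics/s1c.png',cv2.resize(b[150:290,280:440],None,fx=4,fy=4,interpolation=cv2.INTER_CUBIC))
E
```

```text
[462.25755319 111.30565256 170.74908408]
[462.0719981  111.35477118 121.53310606] [ 3.14149670e+00  1.10555843e-03 -3.14158822e+00] [-0.23959733 -0.00257813 -0.35190908]
```

View pics/w1c.png

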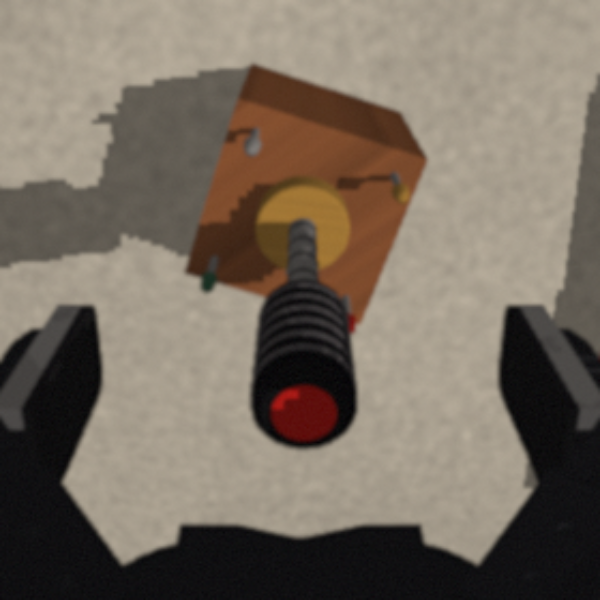

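View pics/s1c.png

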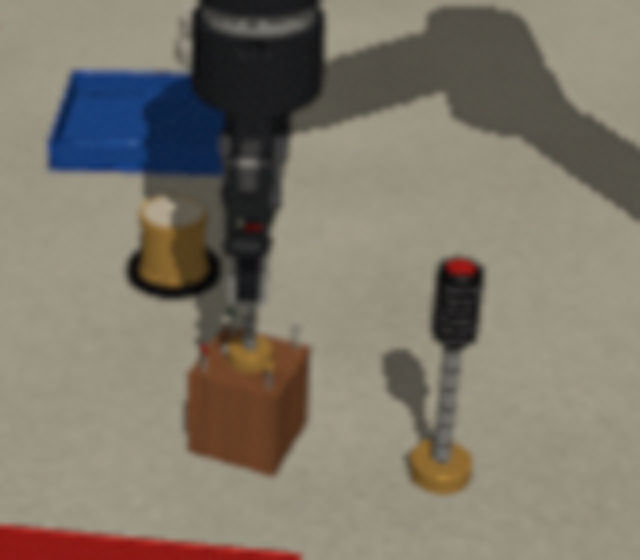

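The handle (crop 303,410) is centred between the pads (98 and 502). It is the small gauge, in the block. I'll grip and lift it.

```bash
python3 - <<'E'
from h import *
import pickle
bot.grip(0.0,60); bot.dwell(.2); s=bot.get_state(); print(s['opening'],s['tcp_pos'],s['contact_force'])
p=s['tcp_pos']
bot.movel([461.8,111.3,210],max_speed=60); bot.dwell(.3); s=bot.get_state(); print(s['opening'],s['tcp_pos'],s['contact_force'],s['t'])
D={}
D['w']=shot('wrist','pics/w2.png')[0]; D['s']=shot('side','pics/s2.png')[0]; D['tcp']=s['tcp_pos'];D['T']=shot('top','pics/t2.png')[0]
pickle.dump(D,open('D2.pkl','wb'))
a=cv2.imread('pics/w2.png'); b=cv2.imread('pics/s2.png')
cv2.imwrite('pics/w2c.png',cv2.resize(a[120:400,180:460],(600,600)))
crop(b,300,130,400,250,5,'pics/s2c.png')
E
```

```text
0.21623964615997773 [461.60786763 111.32622416 121.00670366] [-0.50108177  0.90874024  0.21422837]
0.21599110968940544 [461.73472455 111.27714335 209.89676664] [-0.15461774 -0.04957029 -1.35568906] 8.7583
```

View pics/w2c.png

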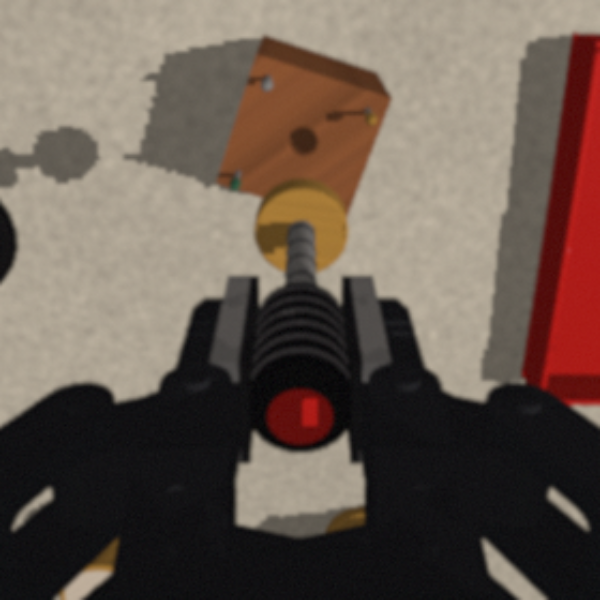

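View pics/s2c.png

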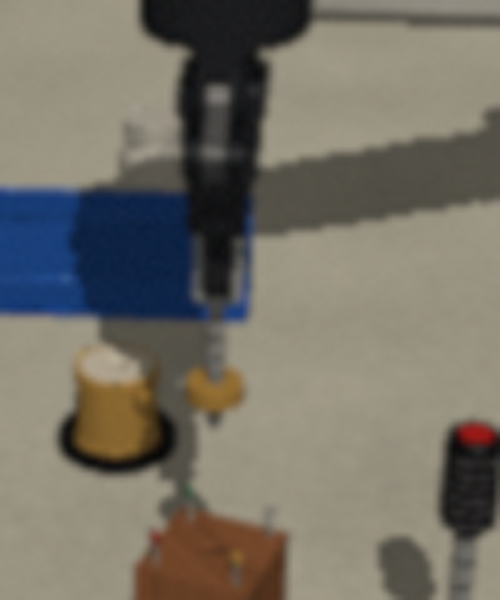

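```bash
python3 - <<'E'
from h import *
import pickle
D=pickle.load(open('D2.pkl','rb')); w=D['w']
P=lambda X,Y,z:plane(w,180+(X+.5)*.46667-.5,120+(Y+.5)*.46667-.5,z)
print('tcp',D['tcp']); print('collar',P(301,227,160.9),P(255,228,160.9),P(347,228,160.9)); print('handle top',P(300,416,245.9)); print('hole',P(304,140,62))
q=proj(D['s'],[461.7,111.3,209.9-49-10-16]); print('tip side',q,(q-[300,130])*5)
q=proj(D['s'],[461.7,111.3,209.9-49-10]); print('collar bottom side',(q-[300,130])*5)
E
```

```text
tcp [461.73472455 111.27714335 209.89676664]
collar [460.36747505 110.90508978 160.9       ] [460.69231759  97.37495169 160.9       ] [460.68796765 124.43638884 160.9       ]
handle top [461.77446702 110.59627433 245.9       ]
hole [461.50808919 112.34208173  62.        ]
tip side [342.51355168 215.62072856] [212.56775838 428.10364281]
collar bottom side [213.11366865 399.76126011]
```

```bash
python3 - <<'E'
from h import *
import pickle
bot.movel([532.4,-81.0,204],max_speed=150); bot.dwell(.4); s=bot.get_state(); print(s['tcp_pos'],s['orientation'],s['t'],s['contact_force'])
D={'tcp':s['tcp_pos']}
D['w'],a=shot('wrist','pics/w3.png')
bot.movel([532.4,-81.0,150],max_speed=100); bot.dwell(.4); s=bot.get_state(); print(s['tcp_pos'])
D['s'],b=shot('side','pics/s3.png');D['T'],c=shot('top','pics/t3.png'); D['tcp2']=s['tcp_pos']
D['w2'],a2=shot('wrist','pics/w3b.png')
pickle.dump(D,open('D3.pkl','wb'))
crop(a,260,150,380,250,6,'pics/w3c.png'); crop(a2,260,150,380,250,6,'pics/w3bc.png')
crop(b,290,150,360,230,7,'pics/s3c.png')
E
```

```text
[532.39754511 -80.79757604 204.05447038] [-3.14158440e+00  8.38611240e-05 -3.14124255e+00] 10.825 [ 0.49768347 -0.2984838  -1.25546683]
[532.58209247 -81.03794703 150.31082352]
```

View pics/w3c.png

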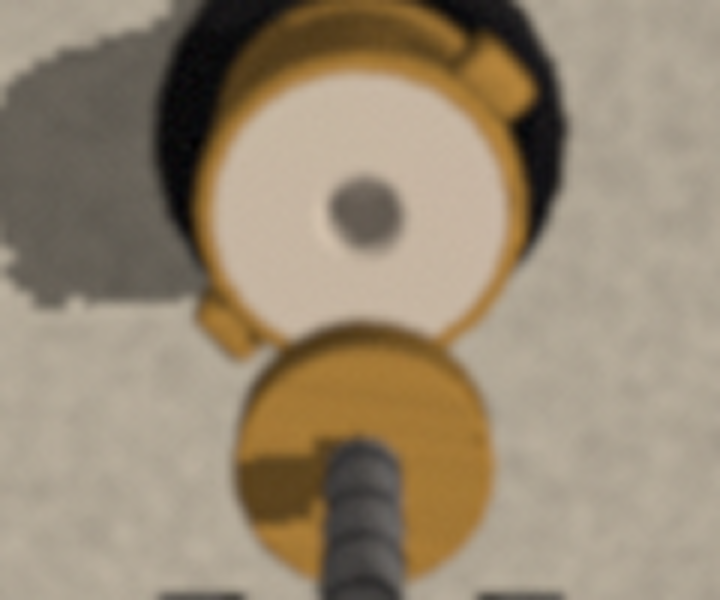

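View pics/s3c.png

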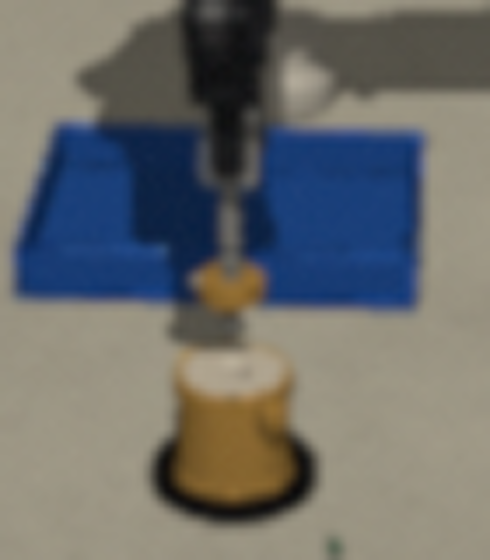

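View pics/w3bc.png

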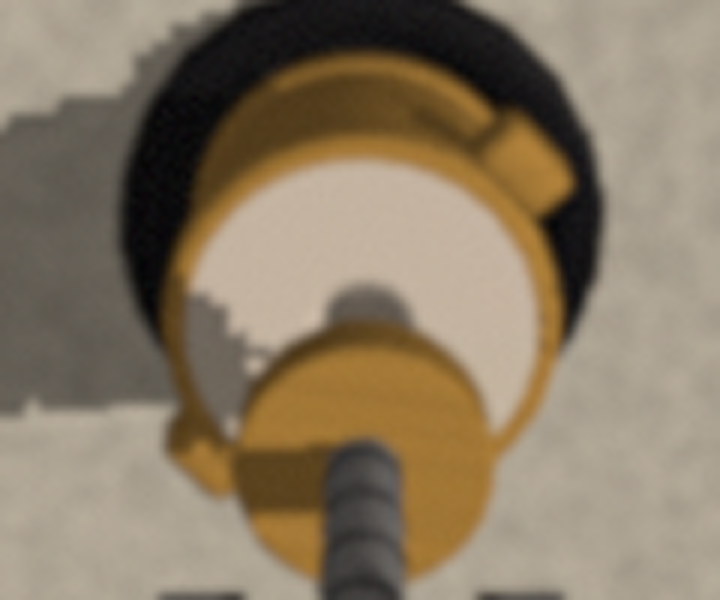

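```bash
python3 - <<'E'
from h import *
import pickle
D=pickle.load(open('D3.pkl','rb'))
for k,t,pts in (('w','tcp',[('disc',361,213,56),('discL',197,213,56),('discR',526,213,56),('wellmouth',362,213,56),('colL',236,455,0),('colR',494,455,0)]),('w2','tcp2',[('discL',163,310,56),('discR',564,310,56),('wellmouth',368,318,56),('stoneL',183,310,56),('stoneR',540,310,56),('stonetop',362,158,56),('colL',236,455,0),('colR',494,455,0),('coltop_under',365,322,-1)])):
    T=D[t]; print(k,T)
    for n,X,Y,z in pts:
        if z==0: z=T[2]-49
        if z==-1: z=T[2]-49
        print(n,plane(D[k],260+(X+.5)/6-.5,150+(Y+.5)/6-.5,z)[:2]-T[:2])
T=D['tcp2']
for n,P in (('collar bot',[*T[:2],T[2]-59]),('tip',[*T[:2],T[2]-75]),('welltop',[532.2,-81.2,56])): print(n,(proj(D['s'],P)-[290,150]+.5)*7)
E
```

```text
w [532.39754511 -80.79757604 204.05447038]
disc [-0.121244   -0.65306693]
discL [ -0.11405248 -25.75935858]
discR [-0.14069233 24.60705417]
wellmouth [-0.12132494 -0.50004127]
colL [ -1.50852591 -13.79961614]
colR [-1.52175378 13.28606974]
w2 [532.58209247 -81.03794703 150.31082352]
discL [ -2.56460303 -25.72384812]
discR [-2.57553295 25.06760142]
wellmouth [-1.50153534  0.24217857]
stoneL [ -2.56524928 -23.18803444]
stoneR [-2.57499748 22.0243647 ]
stonetop [-22.35708733  -0.52729869]
colL [ -1.67755151 -13.76446523]
colR [-1.68267549 13.29859941]
coltop_under [-16.42107194  -0.24692848]
collar bot [231.98082821 302.63307837]
tip [232.36572606 335.82136742]
welltop [233.75120121 375.10743608]
```

```bash
python3 - <<'E'
from h import *
bot.movel([532.3,-81.1,137],max_speed=40); bot.dwell(.2)
print(bot.get_state()['contact_force'],bot.get_state()['tcp_pos'])
r=bot.movel([532.3,-81.1,121],max_speed=10,threshold=3.5); s=bot.get_state(); print(r,s['tcp_pos'],s['contact_force'],s['wrist_torque'],s['t'])
D,b=shot('side','pics/s4.png'); crop(b,290,150,360,230,7,'pics/s4c.png')
D,b=shot('wrist','pics/w4.png'); crop(b,260,150,380,250,6,'pics/w4c.png')
E
```

```text
[-0.08017391 -0.17303119 -0.76451671] [532.45610379 -81.15936671 137.15485911]
False [532.3476407  -81.10475526 121.05591317] [ 0.29468922  0.34925695 -0.82331986] [-0.01174669  0.01797852 -0.02354675] 14.5417
```

View pics/s4c.png

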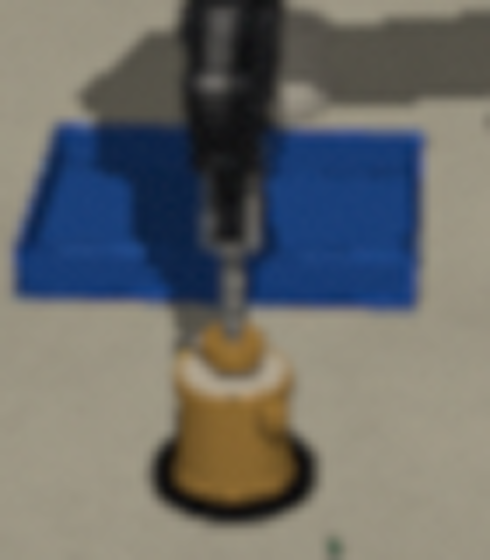

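View pics/w4c.png

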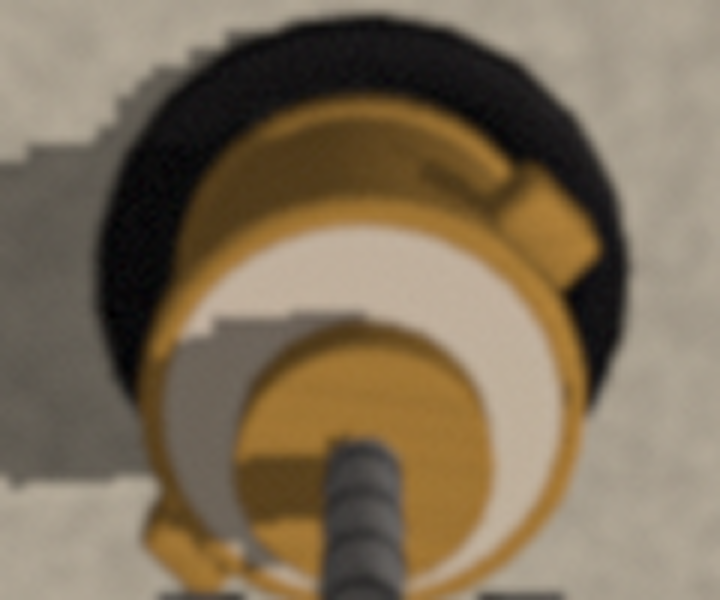

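```bash
python3 - <<'E'
from h import *
f0=bot.get_state()['contact_force'][2]
bot.movel([532.3,-81.1,113],max_speed=6,threshold=6); s=bot.get_state(); print(s['tcp_pos'],s['contact_force']-[0,0,f0])
r=bot.movel([532.3,-81.1,80],max_speed=6,threshold=4.5); s=bot.get_state(); print(r,s['tcp_pos'],s['contact_force']-[0,0,f0],s['t'])
bot.dwell(.15); s=bot.get_state(); print(r,s['tcp_pos'],s['contact_force']-[0,0,f0],s['t'])
E
```

```text
[532.36437595 -81.09828367 113.06001092] [-0.85178563 -0.43326527  4.37503082]
True [532.37824042 -81.09201012 100.68343702] [-0.31843836  0.11033838  6.62034303] 18.6167
True [532.38830318 -81.07881557 100.678935  ] [-1.5071654  -0.48214798  6.38592316] 18.7667
```

```bash
python3 - <<'E'
from h import *
f0=-0.85
z=bot.get_state()['tcp_pos'][2]; tz=z
for i in range(14):
    tz-=0.2
    bot.movel([532.3,-81.1,tz],max_speed=3,threshold=5); bot.dwell(.08)
    F=[]
    for k in range(4): s=bot.get_state(); F.append(s['contact_force'][2]-f0); bot.dwell(.02)
    F=np.mean(F); print(round(tz,2),s['tcp_pos'].round(2),round(F,2),round(s['t'],2))
    if F>8.7: break
E
```

```text
100.48 [532.43 -81.14 100.65] 6.26 19.17
100.28 [532.5  -81.13 100.64] 7.24 19.57
100.08 [532.55 -81.15 100.6 ] 8.58 19.97
99.88 [532.58 -81.15 100.57] 9.65 20.37
```

```bash
python3 - <<'E'
from h import *
import pickle
bot.dwell(.4); s=bot.get_state(); print(s['contact_force'][2]+.85)
bot.movel([532.3,-81.1,150],max_speed=40); 
bot.movel([532.3,-81.1,204],max_speed=100); bot.dwell(.3); s=bot.get_state(); print(s['opening'],s['tcp_pos'],s['contact_force'],s['t'])
D={'tcp':s['tcp_pos']}
D['w'],a=shot('wrist','pics/w5.png'); D['s'],b=shot('side','pics/s5.png')
pickle.dump(D,open('D5.pkl','wb'))
crop(a,260,150,380,250,6,'pics/w5c.png')
crop(b,290,120,360,230,5,'pics/s5c.png')
E
```

```text
10.359676271907265
0.21569224069681414 [531.98771169 -81.00975458 203.43882585] [-0.74408833  0.46727335 -0.49991882] 23.175
```

View pics/w5c.png

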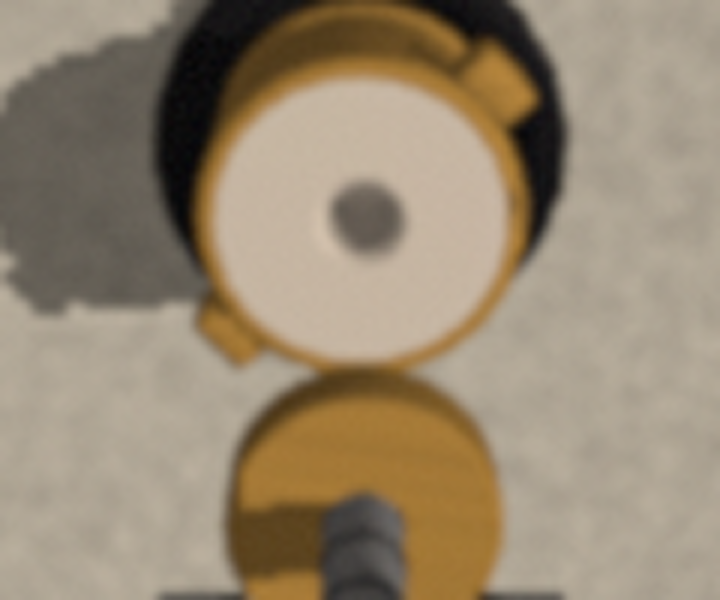

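View pics/s5c.png

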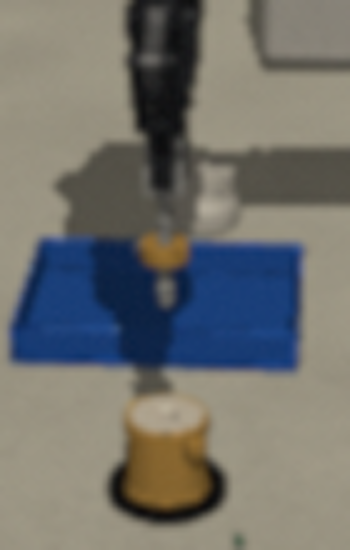

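```bash
python3 - <<'E'
from h import *
import pickle
D=pickle.load(open('D5.pkl','rb')); t=D['tcp']
for dz in (-73,-75,-77,-79,-44.6): print(dz,(proj(D['s'],[t[0],t[1],t[2]+dz])-[290,120]+.5)*5)
bot.movel([461.7,112.0,195],max_speed=150); bot.dwell(.3)
w,a=shot('wrist','pics/w6.png'); s,b=shot('side','pics/s6.png')
st=bot.get_state(); print(st['tcp_pos'],st['t'])
crop(a,260,130,380,250,5,'pics/w6c.png'); crop(b,290,120,390,240,5,'pics/s6c.png')
pickle.dump((w,st['tcp_pos']),open('D6.pkl','wb'))
E
```

```text
-73 [166.02198986 306.80505563]
-75 [166.05707322 309.89370785]
-77 [166.09208512 312.97679463]
-79 [166.12702577 316.0543284 ]
-44.6 [165.51598592 262.33827772]
[461.78124055 111.79753693 194.9859555 ] 25.2
```

View pics/w6c.png

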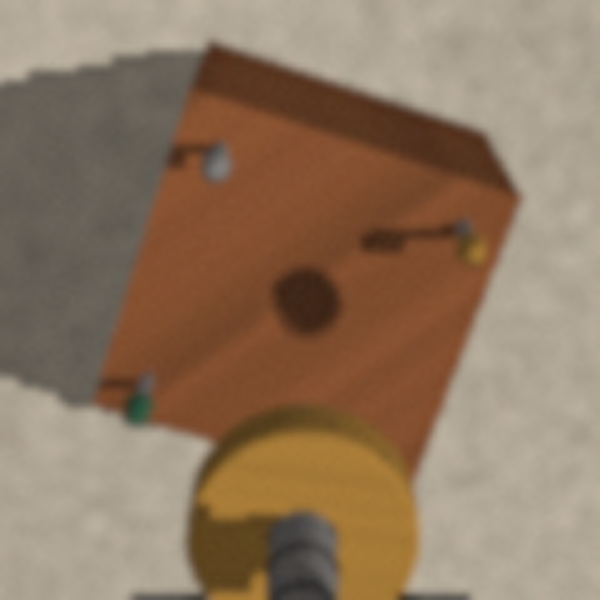

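View pics/s6c.png

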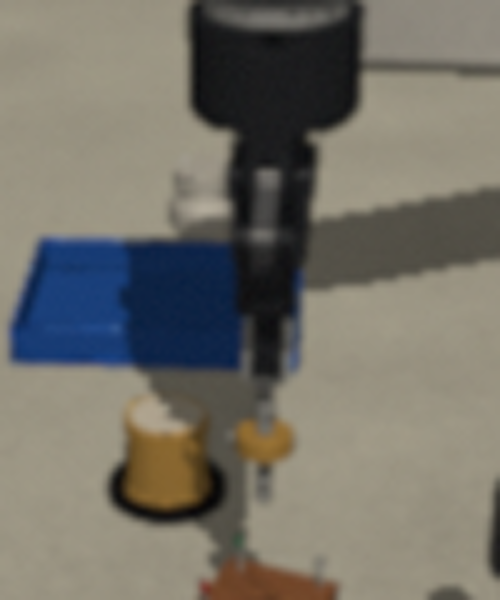

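```bash
python3 - <<'E'
from h import *
import pickle
w,t=pickle.load(open('D6.pkl','rb'))
P=lambda X,Y,z:plane(w,260+(X+.5)/5-.5,130+(Y+.5)/5-.5,z)-[t[0],t[1],0]
print('hole',P(307,301,62),'colL',P(189,530,t[2]-34.6),'colR',P(418,530,t[2]-34.6))
E
```

```text
hole [-0.10403308  0.36393614 62.        ] colL [ -1.04050294 -13.9545148  160.3859555 ] colR [ -1.02220889  13.00816293 160.3859555 ]
```

```bash
python3 - <<'E'
from h import *
bot.movel([461.6,112.4,143],max_speed=80); bot.dwell(.2); f0=bot.get_state()['contact_force']; print(f0)
r=bot.movel([461.6,112.4,111],max_speed=20,threshold=2.5); s=bot.get_state(); print(r,s['tcp_pos'],s['contact_force']-f0,s['t'])
if not r:
    bot.dwell(.2)
    r=bot.movel([461.6,112.4,105.6],max_speed=4,threshold=2); s=bot.get_state(); print(r,s['tcp_pos'],s['contact_force']-f0,s['t'])
    bot.dwell(.2);s=bot.get_state(); print(r,s['tcp_pos'],s['contact_force']-f0,s['t'])
D,b=shot('side','pics/s7.png'); crop(b,300,160,380,280,5,'pics/s7c.png')
E
```

```text
[ 0.2877933   0.26669893 -1.1085826 ]
False [461.68215094 112.40342238 111.10209991] [ 0.53121867 -0.09815232 -0.08723001] 27.95
True [461.49496692 112.37377621 106.32465899] [0.17132796 0.10030914 3.08380871] 29.1917
True [461.42710619 112.38895142 106.1132993 ] [1.03232421 0.97402151 3.20301138] 29.3917
```

View pics/s7c.png

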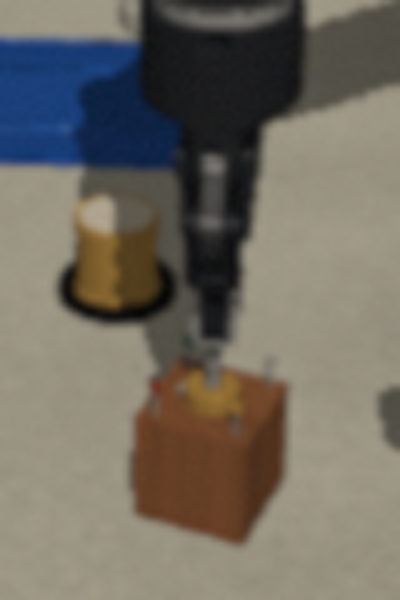

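```bash
python3 - <<'E'
from h import *
import pickle
bot.movel([461.5,112.4,106.3],max_speed=5); bot.dwell(.2); print(bot.get_state()['contact_force'],bot.get_state()['tcp_pos'])
bot.grip(1.0); bot.dwell(.2); 
bot.movel([461.5,112.4,230],max_speed=120); bot.dwell(.2); s=bot.get_state(); print(s['opening'],s['tcp_pos'],s['t'])
w,a=shot('wrist','pics/w8.png'); D,b=shot('side','pics/s8.png'); pickle.dump((w,D),open('D8.pkl','wb'))
crop(a,270,100,370,240,4,'pics/w8c.png'); crop(b,300,160,380,280,5,'pics/s8c.png')
for y in (2.318,2.3,-.83):
    print(y,solve_ik([532,-81,20],[np.pi,0,y]), solve_ik([525,315,25],[np.pi,0,y]))
E
```

```text
[-0.1479305   0.06674685 -0.21109572] [461.20744203 112.34762446 106.10915458]
0.9983293772672838 [461.09154621 112.37436528 229.37645788] 32.2083
2.318 [-0.28829491  0.54034936 -0.47681386  0.55363311  0.          0.53529774] [ 0.41991573  0.6381231  -0.26372555  0.66894767  0.          1.24350838]
2.3 [-0.28829491  0.54034936 -0.47681386  0.55363311  0.          0.55329774] [ 0.41991573  0.6381231  -0.26372555  0.66894767  0.          1.26150838]
-0.83 [-0.28829491  0.54034936 -0.47681386  0.55363311  0.         -2.59988757] [ 0.41991573  0.6381231  -0.26372555  0.66894767  0.         -1.89167693]
```

View pics/w8c.png

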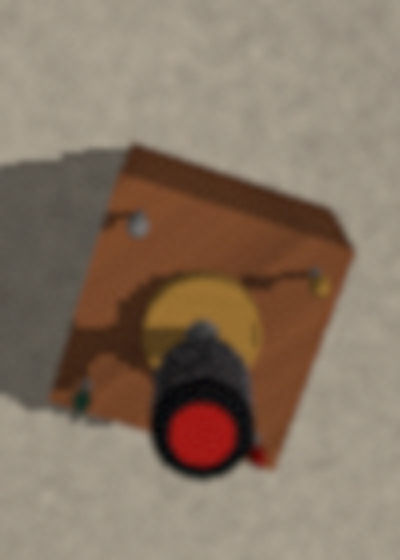

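View pics/s8c.png

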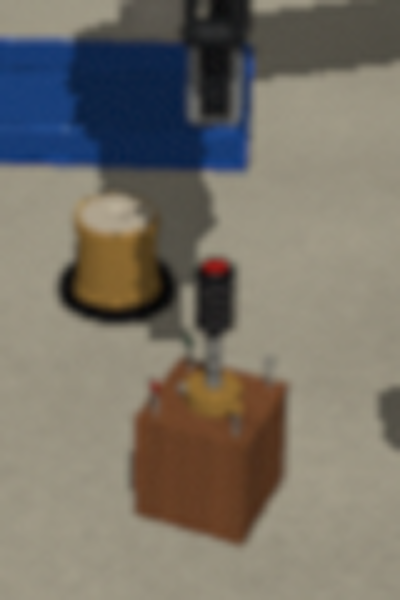

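```bash
python3 - <<'E'
from h import *
import pickle
w,D=pickle.load(open('D8.pkl','rb'))
A=(w,270+203.5/4-.5,100+435.5/4-.5);B=(D,300+216.5/5-.5,160+267.5/5-.5)
p=tri([A,B]); print(p,'reading',62+111-p[2])
for z in (138,143,148): print(z,plane(*A,z)[:2],plane(*B,z)[:2])
E
```

```text
[461.18271816 112.19272861 142.95816293] reading 30.041837071035474
138 [463.05502526 112.1891728 ] [461.53369612 104.15147676]
143 [461.28330435 112.17631583] [461.07296884 112.33703934]
148 [459.51158345 112.16345886] [460.61224156 120.52260191]
```

```bash
python3 - <<'E'
from h import *
Y=2.298; o=[np.pi,0,Y]
bot.move_ptp([532.2,-81.1,150],o); bot.dwell(.2)
bot.movel([532.2,-81.1,70],max_speed=120); print(bot.get_state()['tcp_pos'])
r=bot.movel([532.2,-81.1,18],max_speed=50,threshold=8); s=bot.get_state(); print(r,s['tcp_pos'],s['contact_force'],s['orientation'],s['t'])
w,a=shot('wrist','pics/w9.png'); D,b=shot('side','pics/s9.png')
cv2.imwrite('pics/c9.png',np.hstack([cv2.resize(a[100:400,170:470],(400,400)),cv2.resize(b[150:250,270:370],(400,400),interpolation=cv2.INTER_CUBIC)]))
E
```

```text
[532.71556007 -81.14986264  70.57836263]
False [532.49955247 -81.17200806  18.29353746] [-0.54726896  0.09538789 -0.02385251] [3.14126720e+00 5.09600610e-04 2.29800883e+00] 35.4
```

View pics/c9.png

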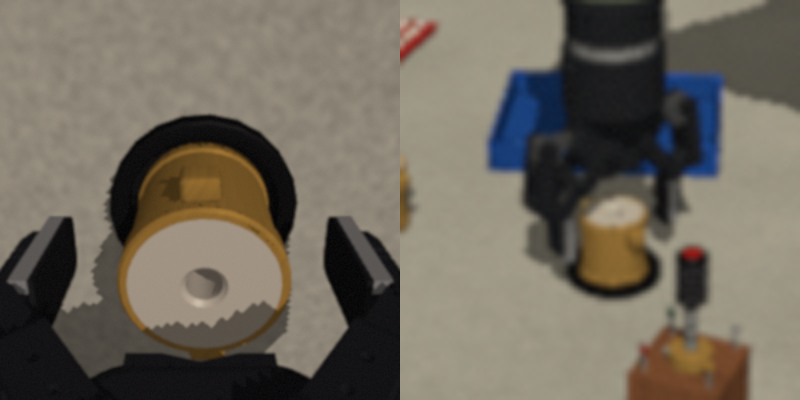

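The flask is centred between the jaws and its lugs lie along the tool x axis. Next I'll grip, lift and look.

```bash
python3 - <<'E'
from h import *
bot.grip(0.0,60); bot.dwell(.2); s=bot.get_state(); print(s['opening'],s['tcp_pos'],s['contact_force'])
p=s['tcp_pos']
bot.movel([532.2,-81.1,50],max_speed=50); bot.dwell(.2); s=bot.get_state(); print(s['opening'],s['tcp_pos'],s['contact_force'],s['t'])
bot.movel([532.2,-81.1,185],max_speed=120); 
bot.movel([526,312,185],max_speed=150); bot.dwell(.3); s=bot.get_state(); print(s['opening'],s['tcp_pos'],s['contact_force'],s['t'])
w,a=shot('wrist','pics/w10.png'); D,b=shot('side','pics/s10.png'); T,c=shot('top','pics/t10.png')
cv2.imwrite('pics/c10.png',np.hstack([cv2.resize(b[100:400,200:500],(400,400)),cv2.resize(c[130:280,140:290],(400,400))]))
E
```

```text
0.5798375852725307 [532.89437145 -80.90863826  18.5973849 ] [0.6414142  1.20285409 5.26211309]
0.5791964200134212 [531.92030829 -81.030534    49.66391942] [ 0.01261683 -1.01856361 -2.59623374] 37.1167
0.5763177256778587 [526.03201891 311.89232467 185.018489  ] [ 0.39744699 -0.16382535 -4.13382609] 41.4667
```

View pics/c10.png

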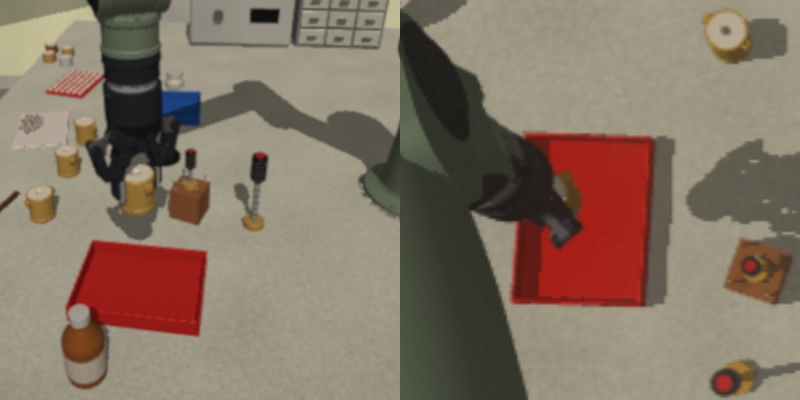

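View pics/w10.png

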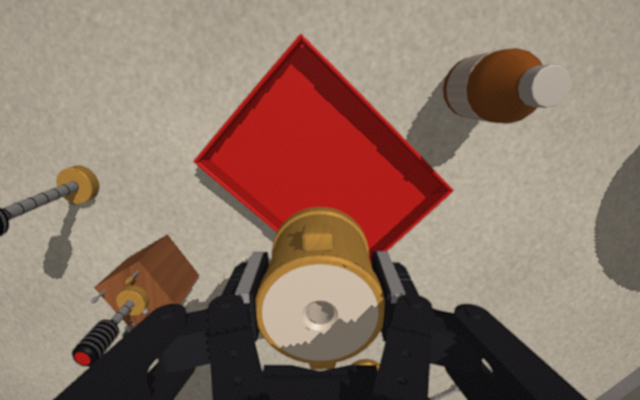

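```bash
python3 - <<'E'
from h import *
w=imaging.camera_model('wrist')
c=[plane(w,*q,30) for q in ((302,37),(452,190),(196,161))]; print(c)
m=(c[1]+c[2])/2; print(m,np.linalg.norm(c[0]-c[1]),np.linalg.norm(c[0]-c[2]))
assert abs(m[0]-526)<15 and abs(m[1]-312)<15
x,y=526,312
bot.movel([x,y,60],max_speed=100); bot.dwell(.15)
bot.movel([x,y,29],max_speed=40); bot.dwell(.2); f=bot.get_state(); print(f['tcp_pos'],f['contact_force'])
r=bot.movel([x,y,18],max_speed=6,threshold=3); bot.dwell(.1); s=bot.get_state(); print(r,s['tcp_pos'],s['contact_force'],s['t'])
E
```

```text
[array([431.03219482, 395.06962994,  30.        ]), array([624.38771532, 389.80871384,  30.        ]), array([425.87064963, 250.54025521,  30.        ])]
[525.12918248 320.17448452  30.        ] 193.42707811159042 144.6215119189179
[526.26982809 312.1160704   29.33960614] [-0.56367448  0.88209713 -3.6817233 ]
True [525.967227   312.01393314  22.62077393] [-0.52203556 -0.33395454  5.86044878] 45.4833
```

```bash
python3 - <<'E'
from h import *
bot.grip(1.0); bot.dwell(.3); print(bot.get_state()['contact_force'])
bot.movel([526,312,130],max_speed=80)
bot.movel([480,312,250],max_speed=150)
bot.move_ptp([330,-250,300],[np.pi,0,2.3]); bot.dwell(.3); s=bot.get_state(); print(s['tcp_pos'],s['contact_force'],s['opening'],s['t'])
D,b=shot('side','pics/s11.png'); T,c=shot('top','pics/t11.png')
cv2.imwrite('pics/c11.png',np.hstack([cv2.resize(b[140:340,200:400],(400,400),interpolation=cv2.INTER_CUBIC),cv2.resize(c[130:280,140:290],(400,400),interpolation=cv2.INTER_CUBIC)]))
E
```

```text
[ 0.15463879  0.51280452 -0.57644039]
[ 330.24430182 -249.73290948  299.94959895] [-0.51959432 -0.47534974 -0.12157738] 0.9983412668322604 51.15
```

View pics/c11.png

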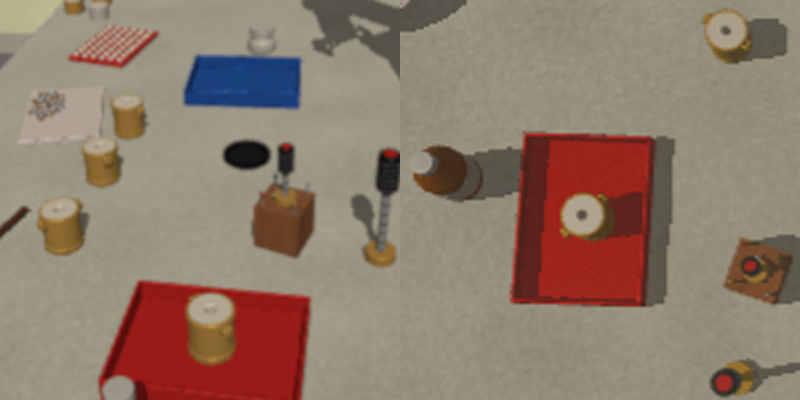

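The flask stands upright in the middle of the red tray (crop 585,215), the ring is empty, and the gauge hangs upright in its block. The robot is clear of everything.

```bash
python3 -c "
from h import *
bot.sign_off()"
```

```text
the job is handed in; nothing more can be done
```

The flask from the holder ring is in the red tray, because its well is about 30 mm deep, under the 34 mm limit. I handed the job in at about 51 s, with no verdict reported.

- **Gauging:** I took the small gauge from its block and slid the rod into the well until it bottomed. I then pressed it home at 9.7 to 10.4 N on the wrist force.
- **Gauge:** It is back in its block, and the collar touched the block top where expected, with only a few tenths of a mm of extra push. It now reads about 30.0 mm from the height of its handle, and the rod's travel fits that.
- **Flask:** I set it down on the tray floor with a contact force change of about 9 N.
- **Last pictures:** The flask stands upright in the middle of the red tray and the ring is empty. The gauge hangs upright, and the other flasks in view and the bottle look unmoved. I did not check the jar in a close-up.

One check disagreed: the tray centre came out as y = 311 mm from the top camera and 320 mm from the wrist camera. The tray allows ±50 mm there, so it made no difference.

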